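# Swap the oblong and the round parts tray between their two stations

## Task

The oblong tray and the round tray stand in each other's station: make them change places, each ending between the other pair of guide rails, centred on the rails' index pins, with the oblong tray lying square along its rails. Slide the trays flat along the table without lifting or tipping them (the air must stay clean), and leave everything else on the table where it is.

Things in the scene. Friction and masses are not known exactly. Their poses are not given: they have to be found in the camera images.
- oblong_tray: Open rectangular tray of plain grey plastic, loose, about 0.22 kg: 112 mm long (own x) by 88 mm wide (own y), 24 mm high, walls 4 mm, floor 3 mm thick, empty (104 x 80 mm inside). Origin: centre of its underside; z up.
- round_tray: Open round tray of the same grey plastic, loose, about 0.22 kg: diameter 100 mm, 24 mm high, wall 4 mm, floor 3 mm thick, empty (92 mm wide inside). Origin: centre of its underside; z up.
- station_1: The station where the oblong tray starts: a pair of aluminium guide rails screwed to the table, each 100 mm long (along own x), 10 mm wide, 16 mm high, their inner faces 120 mm apart (at own y = +60 and -60 mm). Both ends are open. A steel index pin, 6 mm across and ending 23.5 mm above the table, stands on each rail at mid-length. Origin: on the table, midway between the rails and the pins.
- station_2: The station where the round tray starts: a second pair of guide rails just like station_1, same sizes and axes.
- grease_tin: Grease tin with a blue lid, bystander, 54 mm across, 24 mm high. Origin: centre of its underside.
- label_roll: White roll of labels lying flat, bystander, 59 mm across, 30 mm high. Origin: centre of its underside.
- gauge_stand: Green block with five upright steel pins, bystander, 34 mm (own x) by 62 mm (own y), 41 mm high with the pins. Origin: centre of its underside.
- glue_bottle: White glue bottle with a needle cap, bystander, standing, 26 mm across, 106 mm high, easily toppled. Origin: centre of its underside.
- tape_roll: Tan roll of tape lying flat, bystander, 104 mm across, 25 mm high. Origin: centre of its underside.
- screwdriver: Orange-handled screwdriver, bystander, lying along its own y, 170 mm long, 32 mm high, 29 mm wide. Origin: its middle, on the table.
Things that resemble listed ones, but are neither listed nor needed, are in the scene too. What is shaped like the oblong_tray but orange is not meant.

How it is judged:
By the outcome, as a careful person would: the job done as asked, in the order asked, and still so for the second after the job is handed in, with the robot touching nothing.
It also fails if it takes over 69 s, if anything falls off the work surface, if the arm or the gripper's body presses on something with over 40 N, if the wrist force passes 120 N, or if a joint passes its speed limit or range.

## Robot

A 7-joint arm with a two-finger parallel gripper is mounted at the origin on the work surface; the furniture and walls round the work are solid. World frame = base frame: x ahead of the robot, y to its left, z up, the work surface at z = 0. Lengths are in m, angles in rad, forces in N, time in s.
With the tool pointing down it reaches from about 0.4 to 0.85 m from the base axis. Payload 10.4 kg.
Tool frame: the origin (TCP) lies on the centre line of the jaws, within the pads' length; the fingertips stand 8 mm ahead of it and the grasp point (between the pads) lies 11 mm behind it (r.finger_overhang is the distance from the TCP to the fingertips, in m); z points along the fingers, y is the line along which they close (so a half turn about z gives the same grasp; the last joint's range is limited). The gripper opens to 87 mm and grips with 3 to 60 N. Pads are 19 mm wide; open, the fingers measure 117 mm over their backs; the gripper's body (75 mm by 190 mm) begins 51 mm behind the grasp point.
Start: joints at [1.222, 0.332, -0.065, 1.46, 0.022, 1.35, -0.088], TCP at [0.2, -0.592, 0.205] pointing down, gripper open.
Joint ranges: [-2.6, 2.6], [-0.5, 2.12], [-1.47, 1.34], [0.16, 2.42], [-1.27, 4.41], [0.06, 2.06], [-2.6, 2.6]. Speed limits (rad/s): [2.22, 2.22, 2.79, 2.79, 3.14, 3.14, 3.14].

## Interface

Orientations are given as a unit quaternion [x, y, z, w].
In Python, from bench import r, vision gives the robot as it stands.
- The arm moves only by the tool drive_tool, never from a script. Its argument "series" is a list of rows, each a list of 2 entries, a list of its own where there are three numbers: the shift along the world's x, y, z in cm, then the turn about the world's z in degrees. A call has exactly 10 rows; each row shifts and turns the commanded pose from where the row before left it; what a row does not reach is not made up. A row lasts 1/8 s, in which the tool goes at most 62.5 mm and 10.7 degrees, less where a joint would pass 70% of its speed; a pose out of reach is approached as far as the arm can. A call with a gripper value outside its range is refused whole. "hand" is the closure, from 0 (fully open) to 1 (shut), set as the call begins (left out, the last holds). The fingers move at their own pace and stop on an object; "newtons" is the grip in N (left out, the last holds). Time passes only in rows, so rows that do not move let the fingers close, or fill a call up. It gives the time, the measured TCP pose, the force, the opening and the grip force at its end, in the units of the state.
- r.read_state(): the state, without advancing time (a new reading comes with each control period).
- vision.camera(name): name is "side" or "top" or "wrist"; returns a dict with "color" (480x640x3 uint8, red, green, blue), "intrinsics" (3x3 intrinsics, pixels), "R" (3x3) and "t" (3): a world point X has camera coordinates R X + t; the wrist camera has in their place "mount" (4x4, takes a point from camera to tool coordinates, whose origin is the TCP and whose axes are the flange's). Camera axes: x right, y down, z forward; pixel columns grow to the right and rows downward; lengths in m; the calibration is good to about 2 mm. A picture is of the moment at which its call begins: read the wrist's pose just before it. There is no depth.
- r.close_job(): hands the job in; it is judged then, once.
The state is a dict: "time": time; "joint_positions": joint angles; "joint_vel": joint speeds; "joint_torque": joint torques, N m; "ee_pos": TCP position; "eef_rot": TCP orientation; "ft_force": force on the tool from outside, world axes, zero at the start; "torque": the same for the moment, N m; "width": finger opening in m; "grip_force": force on a finger pad.
Only numpy, scipy, OpenCV 4.12 (cv2) and the standard library are available. Lean on these libraries where they do the work, as an engineer would, in place of code of your own. Each camera call takes 0.05 s, during which the arm holds its last target. There are 200 camera calls.

## Working session

There is one attempt and no reset: what is moved stays moved. The work goes in short steps, Python scripts to look and compute and a tool call to move; the robot and the scene stay as the last step left them, time stands still between calls to the robot, and variables do not carry over. Pictures are saved under pics/ and viewed, at most 10 in all, crops included, and the job is handed in when it is done.

Besides the shell and the picture viewer there is one more tool, called after ">>>" as name([rows], argument=value, ...), one row to a line, values as JSON. drive_tool: Moves the arm, as the interface text tells. Its arguments: {"type":"object","properties":{"series":{"type":"array"},"hand":{"type":"number"},"newtons":{"type":"number"}},"required":["series"]}

```bash
mkdir -p pics; ls; cat > h.py <<'E'
import numpy as np, cv2
from bench import r, vision
def snap(n,f):
    c=vision.camera(n); cv2.imwrite('pics/'+f,cv2.cvtColor(c['color'],cv2.COLOR_RGB2BGR)); return c
def ray(c,uv,z):
    K=np.array(c['intrinsics']);R=np.array(c['R']);t=np.array(c['t'])
    o=-R.T@t; d=R.T@np.linalg.solve(K,np.array([uv[0],uv[1],1.0]))
    return (o+d*(z-o[2])/d[2])
def proj(c,X):
    p=np.array(c['intrinsics'])@(np.array(c['R'])@np.array(X,float)+np.array(c['t'])); return p[:2]/p[2]
E
python3 - <<'E'
from h import *
import pickle
for n in ['top','side']:
    c=snap(n,n+'1.png'); pickle.dump(c,open(n+'1.pkl','wb')); print(n,c['intrinsics'],c['R'],c['t'])
s=r.read_state(); print(s['time'],s['ee_pos'],s['eef_rot'],s['width'])
E
```

```text
pics
top [[495.59049217   0.         312.31549183]
 [  0.         495.59049217 238.43374944]
 [  0.           0.           1.        ]] [[-0.00859163 -0.9998335   0.01609802]
 [-0.98567203  0.00575576 -0.16857497]
 [ 0.16845425 -0.0173157  -0.98555737]] [-0.01391658  0.59741546  1.12469146]
side [[492.17815305   0.         313.5729322 ]
 [  0.         492.17815305 246.59341627]
 [  0.           0.           1.        ]] [[-0.84470238 -0.5349079   0.01874653]
 [-0.27255493  0.39973491 -0.87517188]
 [ 0.46064271 -0.74436922 -0.48344881]] [0.48757057 0.21227934 0.96042606]
0.1 [ 0.19992176 -0.59177194  0.20393859] [ 9.86760748e-01  1.62181485e-01 -1.28731390e-04 -6.13170112e-04] 0.08687617332243028
```

View pics/top1.png

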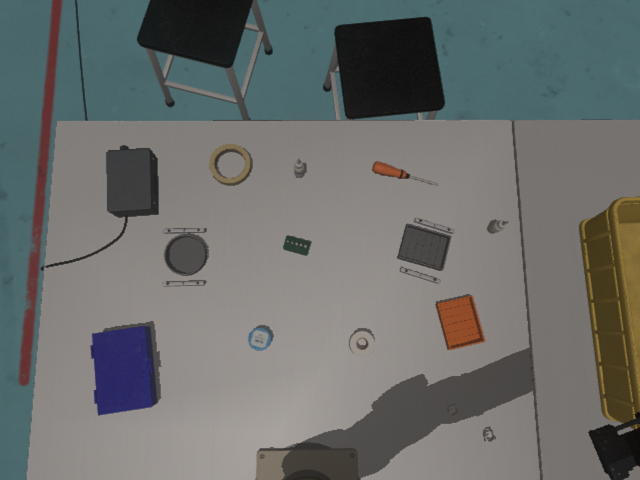

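View pics/side1.png

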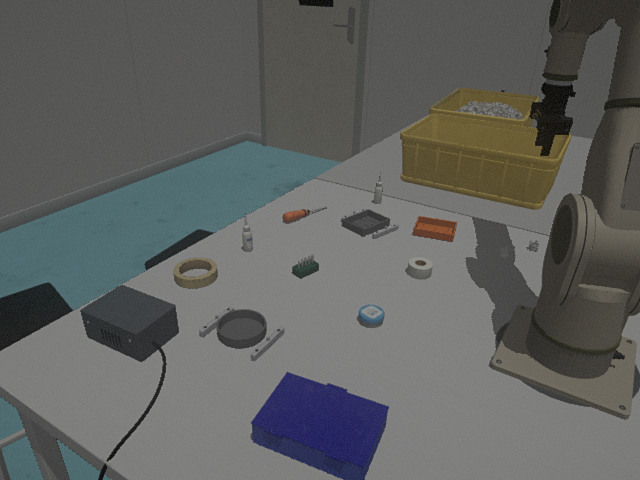

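The top view shows the round tray at (186,255) between rails at y≈230 and 283. The oblong grey tray is at (424,247), between rails at (434,225) and (419,275). Possible mix-ups: the orange tray (460,321), the tape roll (230,165), and the dark box (132,182). By description I choose grey (424,247) and grey (186,255), and will check both in one close crop.

```bash
python3 - <<'E'
from h import *
import pickle
c=pickle.load(open('top1.pkl','rb')); im=cv2.cvtColor(c['color'],cv2.COLOR_RGB2BGR)
a=im[215:295,150:220]; b=im[210:290,390:460]
o=np.hstack([cv2.resize(x,None,fx=5.7,fy=5.7,interpolation=cv2.INTER_CUBIC) for x in (a,b)])
cv2.imwrite('pics/crop1.png',o); print(o.shape)
for n,uv,z in [('round',(186,255),.024),('obl',(424,247),.024),('tape',(230,165),.025),('glue base',(299,174),0),('sd handle',(375,168),.016),('sd tip',(438,184),.01),('gauge',(297,246),.02),('tin',(260,338),.024),('label',(362,342),.03),('orange',(460,321),.02),('bottle2',(493,230),0),('box',(147,214),.05),('screw',(452,409),0)]:
    print(n,ray(c,uv,z).round(3))
E
```

```text
(456, 798, 3)
round [0.563 0.285 0.024]
obl [ 0.579 -0.29   0.024]
tape [0.788 0.184 0.025]
glue base [0.772 0.013 0.   ]
sd handle [ 0.782 -0.178  0.016]
sd tip [ 0.741 -0.336  0.01 ]
gauge [0.584 0.019 0.02 ]
tin [0.366 0.106 0.024]
label [ 0.355 -0.133  0.03 ]
orange [ 0.401 -0.368  0.02 ]
bottle2 [ 0.625 -0.471  0.   ]
box [0.659 0.375 0.05 ]
screw [ 0.198 -0.344  0.   ]
```

View pics/crop1.png

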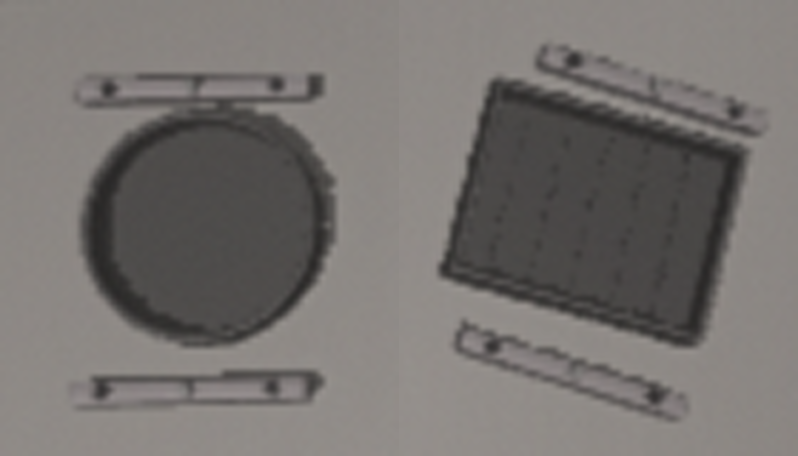

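The crop shows plain grey trays, as described. The round tray's rail screws are at crop (109,89)/(277,84) and (101,391)/(271,387). Station 1's are at (575,60)/(736,109) and (492,346)/(655,396).

```bash
python3 - <<'E'
from h import *
import pickle
c=pickle.load(open('top1.pkl','rb'))
def px(p,right): 
    x,y=p; return ((x-(399 if right else 0)+.5)/5.7-.5+(390 if right else 150),(y+.5)/5.7-.5+(210 if right else 215))
for nm,pts,rt in [('s2',[(109,89),(277,84),(101,391),(271,387)],0),('s1',[(575,60),(736,109),(492,346),(655,396)],1)]:
    P=np.array([ray(c,px(p,rt),.016) for p in pts])[:,:2]
    d=P[0]-P[1]+P[2]-P[3]; m1=(P[0]+P[1])/2; m2=(P[2]+P[3])/2
    print(nm,P.mean(0).round(4),'axis deg',np.degrees(np.arctan2(d[1],d[0])),'spacing',np.linalg.norm(m1-m2), 'perp deg',np.degrees(np.arctan2(*(m1-m2)[::-1])))
# tray rims
P=np.array([ray(c,px(p,1),.024) for p in [(496,82),(746,152),(699,345),(443,272)]])[:,:2]
print('obl',P.round(4).tolist(),P.mean(0),[np.linalg.norm(P[i]-P[(i+1)%4]).round(4) for i in range(4)],np.degrees(np.arctan2(*(P[0]-P[1])[::-1])))
E
python3 - <<'E'
from h import *
import pickle
c=pickle.load(open('top1.pkl','rb'));im=c['color']
g=im.max(2)
for nm,(x0,y0,x1,y1) in [('round',(160,233,212,281)),('gauge',(275,230,320,262)),('tin',(240,320,280,356)),('label',(342,322,382,362)),('glue',(285,150,312,182))]:
    print(nm,[ray(c,p,.024)[:2].round(3).tolist() for p in [(x0,y0),(x1,y1)]])
m=(g[233:278,160:212]<95).astype('u1'); 
cs=max(cv2.findContours(m,0,1)[0],key=cv2.contourArea); (x,y),rad=cv2.minEnclosingCircle(cs)
print((x+160,y+233),rad, ray(c,(x+160,y+233),.016).round(4), ray(c,(x+160+rad,y+233),.016).round(4))
hsv=cv2.cvtColor(im,cv2.COLOR_RGB2HSV)
m=cv2.inRange(hsv,(40,80,10),(95,255,200))[225:270,270:325]
ys,xs=np.nonzero(m); print('gauge px',xs.min()+270,xs.max()+270,ys.min()+225,ys.max()+225,[ray(c,p,.01)[:2].round(3) for p in [(xs.min()+270,ys.min()+225),(xs.max()+270,ys.max()+225)]])
w=vision.camera('wrist'); print(w['intrinsics'],np.array(w['mount']).round(4))
E
```

```text
s2 [0.5618 0.2946] axis deg 91.18147015124187 spacing 0.12942621499571366 perp deg 0.7108654254978402
s1 [ 0.5746 -0.2999] axis deg 72.33734142111206 spacing 0.13054807648538078 perp deg -18.41158299283277
obl [[0.6364, -0.2497], [0.6053, -0.3559], [0.5226, -0.3313], [0.5544, -0.2238]] [ 0.57967655 -0.2901713 ] [np.float64(0.1106), np.float64(0.0863), np.float64(0.112), np.float64(0.086)] 73.65559621049925
round [[0.617, 0.35], [0.5, 0.221]]
gauge [[0.623, 0.072], [0.544, -0.037]]
tin [[0.408, 0.153], [0.324, 0.059]]
label [[0.401, -0.087], [0.309, -0.179]]
glue [[0.827, 0.048], [0.744, -0.019]]
(186.11151123046875, 253.62949562072754) 22.238313674926758 [0.5677 0.287  0.016 ] [0.5674 0.2333 0.016 ]
gauge px 285 292 244 249 [array([0.591, 0.048]), array([0.578, 0.031])]
[[401.74515115   0.         319.96396015]
 [  0.         401.74515115 236.52677904]
 [  0.           0.           1.        ]] [[-1.400e-03 -9.586e-01 -2.848e-01  7.790e-02]
 [ 1.000e+00 -1.300e-03 -5.000e-04  5.000e-04]
 [ 1.000e-04 -2.848e-01  9.586e-01 -1.812e-01]
 [ 0.000e+00  0.000e+00  0.000e+00  1.000e+00]]
```

>>> drive_tool([
  [[4,3.5,0],0],
  [[4,3.5,0],0],
  [[4,3.5,0],-5],
  [[4,3.5,0],-6],
  [[4,3.5,0],-6],
  [[4,3.5,0],-6],
  [[4,3.5,0],-6],
  [[4,3.5,0],-6],
  [[4,3.5,0],0],
  [[3.5,3.8,0],0],
], hand=0, newtons=20)

```text
time: 1.4
ee_pos: [0.5961, -0.238, 0.2043]
eef_rot: [0.99, -0.142, -0.0, 0.0]
ft_force: [1.0, -0.6, 0.4]
width: 0.087
grip_force: 0.0
```

```bash
cat >> h.py <<'E'
from scipy.spatial.transform import Rotation as Ro
def wrist(f=None):
    s=r.read_state(); c=vision.camera('wrist')
    T=np.eye(4);T[:3,:3]=Ro.from_quat(s['eef_rot']).as_matrix();T[:3,3]=s['ee_pos']
    M=np.linalg.inv(T@np.array(c['mount'])); c['R']=M[:3,:3];c['t']=M[:3,3]
    if f: cv2.imwrite('pics/'+f,cv2.cvtColor(c['color'],cv2.COLOR_RGB2BGR))
    return c,s
def yaw(s): # line of closing, deg
    y=Ro.from_quat(s['eef_rot']).as_matrix()[:,1]; return np.degrees(np.arctan2(y[1],y[0]))%180
E
python3 - <<'E'
from h import *
import pickle
c,s=wrist('w1.png'); pickle.dump(c,open('w1.pkl','wb')); print(s['time'],s['ee_pos'],yaw(s),s['joint_positions'].round(2) if hasattr(s['joint_positions'],'round') else s['joint_positions'])
E
```

```text
1.4 [ 0.5961059  -0.23795799  0.20427315] 73.65038367564233 [ 0.52  0.39 -0.29  1.4   0.11  1.37 -1.62]
```

View pics/w1.png

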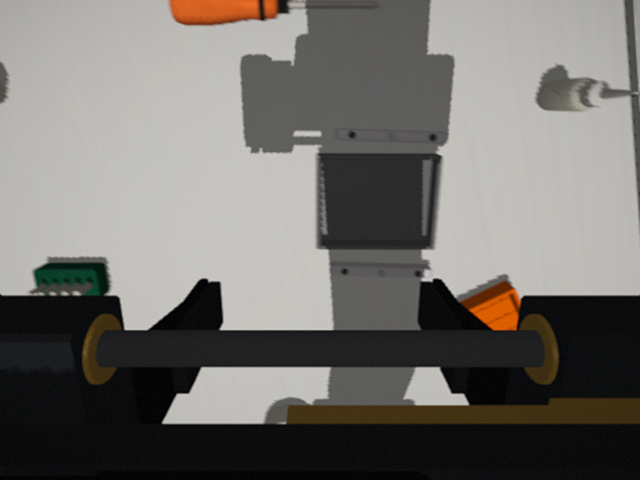

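The wrist view shows the grey oblong tray with corners at about (318,153), (441,154), (434,248) and (317,248). Rail screws are at (352,135), (433,138), (345,271) and (421,273), and the fingers straddle x=320.

```bash
python3 - <<'E'
from h import *
import pickle
c=pickle.load(open('w1.pkl','rb'))
P=np.array([ray(c,p,.016) for p in [(352,135),(433,138),(345,271),(421,273)]])[:,:2]
d=P[0]-P[1]+P[2]-P[3];m=(P[0]+P[1]-P[2]-P[3])/2
print('s1',P.mean(0),np.degrees(np.arctan2(d[1],d[0])),np.linalg.norm(m),np.degrees(np.arctan2(m[1],m[0])),d/2)
P=np.array([ray(c,p,.024) for p in [(318,153),(441,154),(434,248),(317,248)]])[:,:2]
print('obl',P.round(4).tolist(),P.mean(0),[np.linalg.norm(P[i]-P[(i+1)%4]).round(4) for i in range(4)])
t=pickle.load(open('top1.pkl','rb'))
E
```

```text
s1 [ 0.57490001 -0.29843437] 71.73487545826482 0.12971172907382353 -17.61863470546929 [0.02312231 0.07005843]
obl [[0.6423, -0.2503], [0.6107, -0.3544], [0.5265, -0.3305], [0.5579, -0.2243]] [ 0.58434018 -0.28988937] [np.float64(0.1088), np.float64(0.0875), np.float64(0.1108), np.float64(0.0884)]
```

>>> drive_tool([
  [[0,0,-4],0],
  [[0,0,-4],0],
  [[0,0,-4],0],
  [[0,0,-3],0],
  [[0,0,-2],0],
  [[0,0,-1],0],
  [[0,0,-0.6],0],
  [[0,0,-0.4],0],
  [[0,0,0],0],
  [[0,0,0],0],
])

```text
time: 2.7
ee_pos: [0.5954, -0.2393, 0.0152]
eef_rot: [0.99, -0.142, 0.0, 0.0]
ft_force: [-0.1, -0.5, 0.4]
width: 0.0869
grip_force: 0.0
```

>>> drive_tool([
  [[0,0,0],0],
  [[0,0,0],0],
  [[0,0,0],0],
  [[0,0,0],0],
  [[0,0,0],0],
  [[0,0,0],0],
  [[0,0,0],0],
  [[0,0,0],0],
  [[0,0,0],0],
  [[0,0,0],0],
], hand=1, newtons=20)

```text
time: 3.95
ee_pos: [0.5951, -0.2391, 0.0147]
eef_rot: [0.99, -0.142, -0.0, 0.0]
ft_force: [-0.7, 0.3, -0.4]
width: 0.0013
grip_force: 0.0
```

```bash
python3 - <<'E'
from h import *
s=r.read_state(); print(s['width'],s['grip_force'],s['ee_pos'],s['ft_force'])
a=vision.camera('side')['color'][190:270,320:460]; b=wrist()[0]['color'][60:440,100:560]
a=cv2.resize(a,(640,366),interpolation=cv2.INTER_CUBIC)[:,120:460]; b=cv2.resize(b,(443,366))
cv2.imwrite('pics/c2.png',np.hstack([a,b])[:,:,::-1])
E
```

```text
0.0013423186585331483 0.0 [ 0.59505564 -0.23912936  0.01467388] [-0.73289073  0.29216817 -0.35344133]
```

View pics/c2.png

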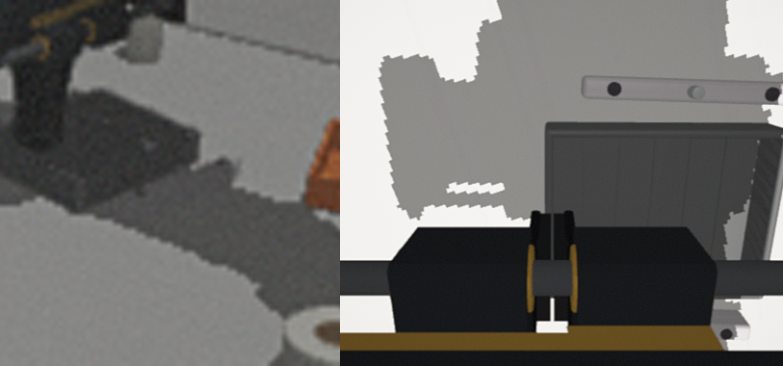

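The crops show the wall's left edge lying at the closed fingers (crop x≈547 against a finger gap at 552), but the grip reads zero. A short pull along the rails will show whether the tray follows.

>>> drive_tool([
  [[0,0,0],0],
  [[0.1,0.3,0],0],
  [[0.2,0.6,0],0],
  [[0.3,0.9,0],0],
  [[0.2,0.7,0],0],
  [[0.1,0.3,0],0],
  [[0,0.1,0],0],
  [[0,0,0],0],
  [[0,0,0],0],
  [[0,0,0],0],
], newtons=40, hand=1)

```text
time: 5.3
ee_pos: [0.604, -0.2104, 0.0147]
eef_rot: [0.99, -0.142, 0.0, 0.0]
ft_force: [-0.2, -0.2, -0.3]
width: 0.0006
grip_force: 0.0
```

```bash
python3 - <<'E'
from h import *
s=r.read_state(); print(s['width'],s['grip_force'],s['ee_pos'],s['ft_force'],s['torque'])
b=wrist()[0]['color'][60:440,100:560]
b=cv2.resize(b,(552,456)); t=cv2.resize(vision.camera('top')['color'][215:290,385:425],(243,456),interpolation=cv2.INTER_CUBIC)
cv2.imwrite('pics/c3.png',np.hstack([t,b])[:,:,::-1])
E
```

```text
0.0006410836544823008 0.0 [ 0.60402096 -0.21038821  0.01469165] [-0.21099842 -0.20419971 -0.29469115] [0.10214865 0.04371726 0.02440166]
```

View pics/c3.png

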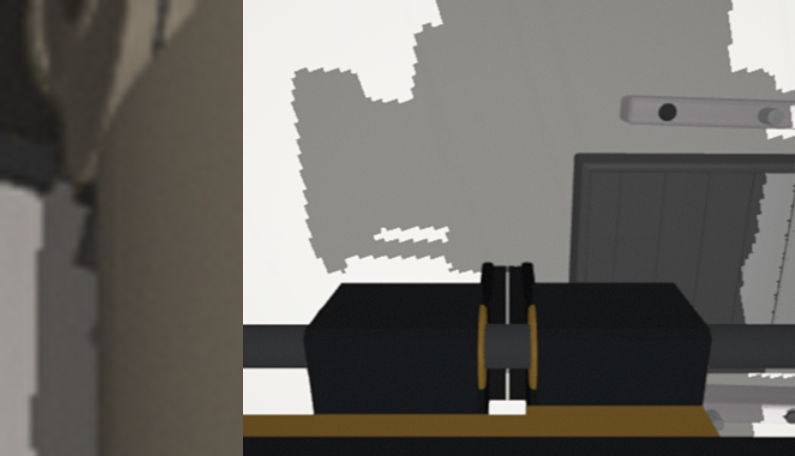

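The tray stayed put: its corner is now at wrist px (376,187), well to the right of the fingers. I'll compute where its end wall really is relative to the TCP.

```bash
python3 - <<'E'
from h import *
c,s=wrist(); print(r.finger_overhang, s['ee_pos'])
for n,uv in [('corner now',(376,187)),('rail end',(415,148)),('screw',(454,153))]:
    print(n,[ray(c,uv,z).round(4).tolist() for z in (.0,.016,.024)])
print('tcp px',proj(c,s['ee_pos']))
# corner as at time 3.95
c['t']=c['t']+c['R']@(np.array(s['ee_pos'])-np.array([.59506,-.23913,.01467]))
print('corner then',ray(c,(315,189),.024)); print('earlier est .6423 -.2503 / .6364 -.2497')
g=cv2.cvtColor(c['color'],cv2.COLOR_RGB2GRAY)
print(g[220,355:400].tolist())
print(g[270,355:400].tolist())
E
```

```text
0.008 [ 0.60404928 -0.21029501  0.01470035]
corner now [[0.6397, -0.2499, 0.0], [0.6429, -0.2485, 0.016], [0.6445, -0.2478, 0.024]]
rail end [[0.6526, -0.2724, 0.0], [0.6547, -0.2691, 0.016], [0.6558, -0.2675, 0.024]]
screw [[0.645, -0.2898, 0.0], [0.6478, -0.2851, 0.016], [0.6492, -0.2828, 0.024]]
tcp px [319.05606665 284.48450483]
corner then [ 0.6421018  -0.25122363  0.024     ]
earlier est .6423 -.2503 / .6364 -.2497
[143, 142, 142, 143, 141, 143, 142, 141, 141, 141, 141, 140, 140, 139, 142, 143, 142, 145, 142, 113, 72, 52, 52, 50, 51, 52, 59, 62, 66, 66, 67, 69, 66, 65, 64, 64, 67, 68, 68, 66, 67, 66, 66, 69, 67]
[140, 143, 141, 141, 144, 141, 141, 144, 143, 140, 143, 141, 141, 142, 142, 143, 140, 111, 70, 52, 52, 49, 52, 57, 60, 66, 66, 68, 67, 66, 63, 63, 64, 67, 65, 66, 66, 67, 67, 66, 67, 66, 67, 67, 65]
```

The tray hasn't moved, and the wrist view suggests the fingertips stop short of the stated tip. I'll check the fingertip height in the side view numerically.

```bash
python3 - <<'E'
from h import *
s=r.read_state(); p=np.array(s['ee_pos']); c=vision.camera('side'); 
for dz in (-.008,0,.0155,.03,.05): print(dz,proj(c,p+[0,0,dz]).round(1))
g=cv2.cvtColor(c['color'],cv2.COLOR_RGB2GRAY); u,v=proj(c,p+[0,0,-.008]).round().astype(int)
print(u,v); 
for y in range(v-40,v+14,2): print(y,' '.join('%3d'%k for k in g[y,u-18:u+20:2]))
E
```

```text
-0.008 [345.4 231.7]
0 [345.5 229.1]
0.0155 [345.8 224.2]
0.03 [346.1 219.6]
0.05 [346.4 213. ]
345 232
192  42  42  44  40  45  45  36  33  30  36  31  38  41  30  41  48  63  62 109
194  46  44  44  45  44  44  41  47  38  45  35  40  48  61  58  51  30  28  36
196  50  51  44  46  43  49  37  39  42  50  62  65  73  49  34  44  26  35  38
198  35  40  43  49  49  43  32  36  37  53  58  45  43  48  45  52  42  37  37
200  37  40  37  42  38  36  38  30  35  49  71  46  41  37  41  51  41  27  34
202  30  42  33  40  43  37  31  38  43  67  62  48  36  40  34  43  34  63 128
204  31  37  33  33  36 100  66  67  64  54  57  46  39  38  54 136 133 137 134
206  40  33  39  37  34  56  56  40  40  33  43  42  35  28 134 134 131 133 132
208  38  38  37  35  31 135 136  64  29  29  36  34  37  43 135 132 132 136 135
210  47  29  37  38  47 136 135  65  32  37  31  35  31  52 139 133 122 139  89
212  80  72  48  34  48 134 138  84  32  32  36  42  33  54  98 130  97  72  58
214  81  76  76  74  75  79  89  80  26  39  39  35  29  65  55  48  44  59  61
216  78  77  77  74  77  82  80  75 
[... 463 characters left out ...]
  78  79  83  76  74  75  61  50  48  49  53  55  51  57  44
230  81  78  81  79  77  77  80  72  78  78  79  79  59  54  50  53  56  57  54
232  83  78  80  80  78  80  78  74  79  82  81  79  80  77  64  46  52  55  57
234  80  79  83  76  77  80  76  75  82  79  74  81  76  77  76  78  60  54  55
236  80  73  78  92 133 129  76  77  81  87 130 139 135  90  80  73  70  74  66
238  80 135 134  98  78 128 132 133 137 133 134 132 132 138 138 133  94  85  76
240  73  87  84 133 136 138 134 132 132 134 135 134 135 132 136 134 135 138 132
242  74 127 135 136 134 136 135 134 134 135 135 134 136 134 132 136 133 136 131
244 133 139 134 132 135 133 137 134 136 134 135 131 133 133 134 132 134 136 133
```

In the side view the dark finger ends at row 225, where the stated tip would be at row 232. So the real fingertips sit about 20 mm higher than stated, and they closed above the rim. I'll probe downward gently, watching the force.

>>> drive_tool([
  [[0,0,-0.1],0],
  [[0,0,-0.1],0],
  [[0,0,-0.1],0],
  [[0,0,-0.1],0],
  [[0,0,-0.1],0],
  [[0,0,-0.1],0],
  [[0,0,-0.1],0],
  [[0,0,-0.1],0],
  [[0,0,0],0],
  [[0,0,0],0],
])

```text
time: 6.75
ee_pos: [0.6041, -0.2102, 0.0067]
eef_rot: [0.99, -0.142, 0.0, 0.0]
ft_force: [0.3, -0.2, 0.9]
width: 0.0006
grip_force: 0.0
```

>>> drive_tool([
  [[0,0,-0.1],0],
  [[0,0,-0.1],0],
  [[0,0,-0.1],0],
  [[0,0,-0.1],0],
  [[0,0,-0.1],0],
  [[0,0,0],0],
  [[0,0,0],0],
  [[0,0,0],0],
  [[0,0,0],0],
  [[0,0,0],0],
])

```text
time: 8.0
ee_pos: [0.6041, -0.2101, 0.0017]
eef_rot: [0.99, -0.142, 0.0, 0.0]
ft_force: [-0.9, 0.8, 0.1]
width: 0.0003
grip_force: 0.0
```

>>> drive_tool([
  [[0,0,1],0],
  [[0,0,1.5],0],
  [[0,0,0.8],0],
  [[-0.1,-0.7,0],0],
  [[-0.2,-1,0],0],
  [[-0.2,-1,0],0],
  [[0,0,0],0],
  [[0,0,0],0],
  [[0,0,0],0],
  [[0,0,0],0],
])

```text
time: 9.25
ee_pos: [0.5992, -0.2368, 0.0347]
eef_rot: [0.99, -0.142, 0.0, -0.0]
ft_force: [0.4, -0.1, -0.6]
width: 0.0008
grip_force: 0.0
```

>>> drive_tool([
  [[0,0,0],0],
  [[0,0,0],0],
  [[0,0,0],0],
  [[0,0,0],0],
  [[0,0,0],0],
  [[0,0,0],0],
  [[0,0,0],0],
  [[0,0,0],0],
  [[0,0,0],0],
  [[0,0,-0.4],0],
], hand=0)

```text
time: 10.5
ee_pos: [0.5993, -0.2372, 0.0308]
eef_rot: [0.99, -0.142, 0.0, 0.0]
ft_force: [0.3, -0.5, 0.1]
width: 0.085
grip_force: 0.0
```

>>> drive_tool([
  [[0,0,-0.6],0],
  [[0,0,-0.6],0],
  [[0,0,-0.6],0],
  [[0,0,-0.5],0],
  [[0,0,-0.4],0],
  [[0,0,-0.3],0],
  [[0,0,-0.2],0],
  [[0,0,-0.2],0],
  [[0,0,0],0],
  [[0,0,0],0],
])

```text
time: 11.75
ee_pos: [0.5991, -0.2372, -0.0032]
eef_rot: [0.99, -0.142, 0.0, 0.0]
ft_force: [-0.7, -0.4, 0.1]
width: 0.0869
grip_force: 0.0
```

>>> drive_tool([
  [[0,0,-0.2],0],
  [[0,0,-0.2],0],
  [[0,0,0],0],
  [[0,0,0],0],
  [[0,0,0],0],
  [[0,0,0],0],
  [[0,0,0],0],
  [[0,0,0],0],
  [[0,0,0],0],
  [[0,0,0],0],
], hand=1, newtons=20)

```text
time: 13.0
ee_pos: [0.599, -0.2373, -0.0073]
eef_rot: [0.99, -0.142, 0.0, 0.0]
ft_force: [-1.2, -1.4, 0.5]
width: 0.0041
grip_force: 20.0
```

>>> drive_tool([
  [[0.3,0.9,0],0],
  [[0.5,1.6,0],0],
  [[0.6,1.8,0],0],
  [[0.6,1.8,0],0],
  [[0.6,1.8,0],0],
  [[0.5,1.7,0],0],
  [[0.5,1.5,0],0],
  [[0.3,0.9,0],0],
  [[0.1,0.4,0],0],
  [[0,0,0],0],
])

```text
time: 14.25
ee_pos: [0.6392, -0.1128, -0.0073]
eef_rot: [0.99, -0.142, 0.0, -0.0]
ft_force: [0.5, 0.5, 0.6]
width: 0.0037
grip_force: 20.0
```

>>> drive_tool([
  [[0.4,0.9,0],0],
  [[0.5,1.8,0],2.4],
  [[0.5,2,0],2.4],
  [[0.5,2.2,0],2.4],
  [[0.5,2.2,0],2.4],
  [[0.5,2.2,0],2.4],
  [[0.5,2.2,0],2.4],
  [[0.4,1.8,0],2],
  [[0.3,1,0],0],
  [[0,0.4,0],0],
])

```text
time: 15.5
ee_pos: [0.6804, 0.0542, -0.0073]
eef_rot: [1.0, 0.001, 0.0, 0.0]
ft_force: [0.5, -2.2, 0.8]
width: 0.0037
grip_force: 20.0
```

```bash
python3 - <<'E'
from h import *
import pickle
s=r.read_state(); print(s['time'],s['ee_pos'],yaw(s),s['width'],s['grip_force'])
c=vision.camera('top'); pickle.dump(c,open('top2.pkl','wb')); a=pickle.load(open('top1.pkl','rb'))
b=c['color']
cv2.imwrite('pics/t2.png',cv2.resize(b[140:360,140:500],(800,489),interpolation=cv2.INTER_CUBIC)[:,:,::-1])
E
```

```text
15.5 [ 0.68041681  0.05419837 -0.00728557] 90.05768089045024 0.0036838549694953125 20.000454783439636
```

View pics/t2.png

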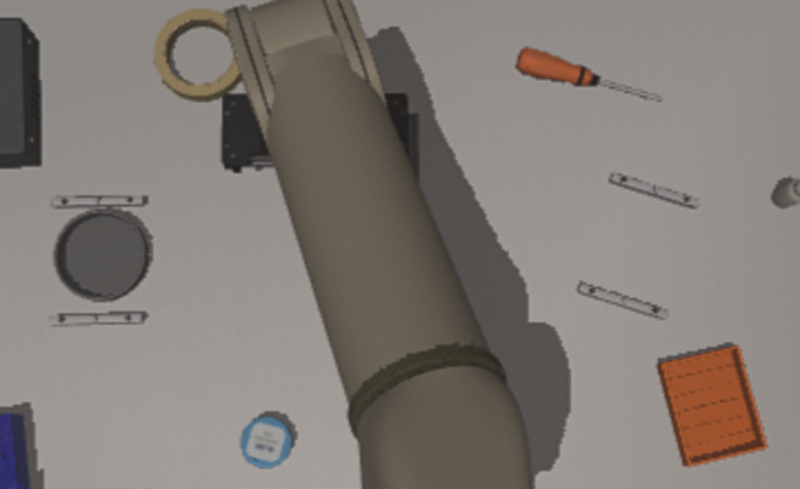

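The top view shows station 1 empty at crop (640,240), the round tray still at (105,255), and the bystanders unmoved. Next I release, rise and go to the round tray's near wall.

>>> drive_tool([
  [[0,0,0],0],
  [[0,0,0],0],
  [[0,0,0],0],
  [[0,0,0],0],
  [[0,0,0],0],
  [[0,0,1],0],
  [[0,0,2.5],0],
  [[0,0,4],0],
  [[-1,1.5,4],0],
  [[-1.5,3,3],0],
], hand=0)

```text
time: 16.8
ee_pos: [0.6557, 0.0979, 0.1404]
eef_rot: [1.0, -0.001, 0.001, 0.0]
ft_force: [-0.1, 1.2, -0.1]
width: 0.0857
grip_force: 0.0
```

>>> drive_tool([
  [[-2,3.5,0.5],0],
  [[-2,3.5,0],0],
  [[-2,3,0],0],
  [[-2,2.5,0],0],
  [[-1,1.4,0],0],
  [[0,0,0],0],
  [[0,0,0],0],
  [[0,0,0],0],
  [[0,0,0],0],
  [[0,0,0],0],
])

```text
time: 18.05
ee_pos: [0.5652, 0.2375, 0.1426]
eef_rot: [1.0, 0.0, -0.0, 0.0]
ft_force: [-1.3, 1.0, 0.5]
width: 0.087
grip_force: 0.0
```

```bash
python3 - <<'E'
from h import *
import pickle
c,s=wrist('w2.png'); pickle.dump(c,open('w2.pkl','wb')); print(s['time'],s['ee_pos'],yaw(s))
print(proj(c,[.565,.286,.024]),proj(c,[.5618,.2946,.016]),[proj(c,[x,.2946,.016]).round() for x in (.497,.627)])
cv2.imwrite('pics/w2.png',c['color'][:,:,::-1])
pickle.dump(vision.camera('top'),open('top3.pkl','wb'))
E
```

```text
18.05 [0.56524176 0.23754252 0.14259228] 90.03767046918274
[256.50465757 223.19614011] [247.35933684 224.5592881 ] [array([251., 299.]), array([243., 140.])]
```

View pics/w2.png

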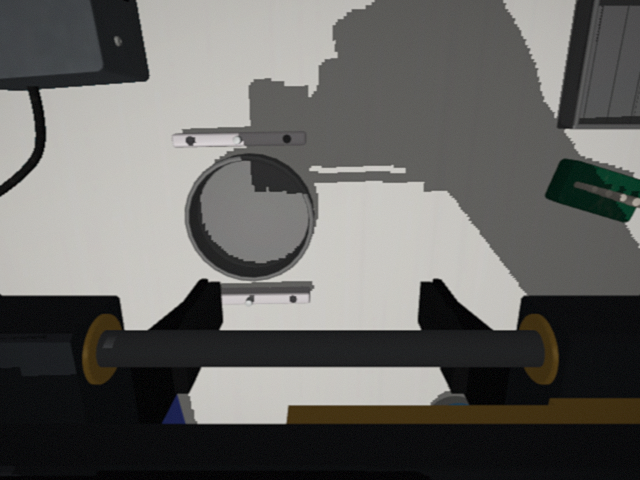

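The wrist view shows the round rim spanning px 186–315 × 154–281 (centre about (250.5,217)). Upper rail screws are at (191,140) and (287,139), the lower screw is at (293,299), and the pins are at (239,140) and (250,300).

```bash
python3 - <<'E'
from h import *
import pickle
c=pickle.load(open('w2.pkl','rb'))
for n,uv,z in [('round',(250.5,217.5),.024),('roundL',(186,217),.024),('roundR',(315,217),.024),('scr',(191,140),.016),('scr',(287,139),.016),('scr',(293,299),.016),('mid up',(239,139.5),.016),('pin low',(250,301),.0235),('gauge',(595,190),.02),('obl corner',(558,128),.024)]:
    print(n,ray(c,uv,z).round(4))
E
```

```text
round [0.5695 0.2904 0.024 ]
roundL [0.57   0.3399 0.024 ]
roundR [0.5699 0.2409 0.024 ]
scr [0.627  0.3332 0.016 ]
scr [0.6277 0.2616 0.016 ]
scr [0.4973 0.2597 0.016 ]
mid up [0.6274 0.2974 0.016 ]
pin low [0.4991 0.2944 0.0235]
gauge [0.5899 0.0273 0.02  ]
obl corner [0.6357 0.0655 0.024 ]
```

>>> drive_tool([
  [[0.3,0.5,-3.5],0],
  [[0,0,-3.5],0],
  [[0,0,-3],0],
  [[0,0,-2],0],
  [[0,0,-1.2],0],
  [[0,0,-0.8],0],
  [[0,0,-0.5],0],
  [[0,0,-0.3],0],
  [[0,0,-0.15],0],
  [[0,0,0],0],
])

```text
time: 19.4
ee_pos: [0.5682, 0.2429, -0.0066]
eef_rot: [1.0, 0.001, 0.0, -0.0]
ft_force: [0.1, 0.4, -0.7]
width: 0.0872
grip_force: 0.0
```

>>> drive_tool([
  [[0,0,0],0],
  [[0,0,0],0],
  [[0,0,0],0],
  [[0,0,0],0],
  [[0,0,0],0],
  [[0,0,0],0],
  [[0,0,0],0],
  [[0,0,0],0],
  [[0,0,0],0],
  [[0,0,0],0],
], hand=1)

```text
time: 20.65
ee_pos: [0.5681, 0.243, -0.0068]
eef_rot: [1.0, 0.001, 0.0, -0.0]
ft_force: [0.0, 0.6, -0.7]
width: 0.0056
grip_force: 19.3
```

>>> drive_tool([
  [[-0.1,-0.6,0],0],
  [[-0.2,-1.5,0],0],
  [[-0.1,-1.9,0],0],
  [[0,-2,0],0],
  [[0,-2,0],0],
  [[0,-2,0],0],
  [[0,-1.8,0],0],
  [[0,-1.2,0],0],
  [[0,-0.6,0],0],
  [[0,-0.2,0],0],
])

```text
time: 21.9
ee_pos: [0.5641, 0.1049, -0.0068]
eef_rot: [1.0, 0.001, 0.0, -0.0]
ft_force: [0.3, 1.1, -0.5]
width: 0.0055
grip_force: 19.3
```

>>> drive_tool([
  [[-0.5,-0.4,0],0],
  [[-1.2,-1,0],0],
  [[-1.4,-1.2,0],0],
  [[-1.4,-1.2,0],0],
  [[-1.4,-1.2,0],0],
  [[-1.2,-1.1,0],0],
  [[-1.1,-1.1,0],0],
  [[-0.8,-1.1,0],0],
  [[-0.4,-1.4,0],0],
  [[0,-1.8,0],0],
])

```text
time: 23.15
ee_pos: [0.4698, -0.0109, -0.0068]
eef_rot: [1.0, 0.001, -0.0, 0.0]
ft_force: [0.1, 1.6, -2.4]
width: 0.0053
grip_force: 19.3
```

>>> drive_tool([
  [[0,-2,0],0],
  [[0,-2,0],0],
  [[0,-2,0],0],
  [[0,-2,0],0],
  [[0,-1.8,0],0],
  [[0.2,-1.4,0],0],
  [[0.5,-1,0],0],
  [[0.5,-0.4,0],0],
  [[0.4,-0.1,0],0],
  [[0.2,0,0],0],
])

```text
time: 24.4
ee_pos: [0.4884, -0.1367, -0.0069]
eef_rot: [1.0, 0.001, -0.0, -0.0]
ft_force: [-0.9, 0.3, 0.7]
width: 0.0054
grip_force: 19.5
```

>>> drive_tool([
  [[0.7,-0.3,0],0],
  [[1.3,-0.7,0],-2],
  [[1.5,-1,0],-2.5],
  [[1.5,-1.1,0],-2.5],
  [[1.5,-1.2,0],-2.5],
  [[1.5,-1.2,0],-2.5],
  [[1.4,-1.2,0],-2.5],
  [[1,-1.2,0],-2],
  [[0.5,-0.7,0],-1.5],
  [[0.1,-0.3,0],0],
])

```text
time: 25.65
ee_pos: [0.5987, -0.2262, -0.0068]
eef_rot: [0.988, -0.156, 0.0, -0.0]
ft_force: [0.1, 2.1, 0.8]
width: 0.0053
grip_force: 19.5
```

```bash
python3 - <<'E'
from h import *
import pickle
c,s=wrist(); pickle.dump(c,open('w3.pkl','wb')); print(s['time'],s['ee_pos'],yaw(s))
cv2.imwrite('pics/w3.png',c['color'][:,:,::-1]); t=vision.camera('top'); pickle.dump(t,open('top4.pkl','wb'))
for n,X in [('tray c',[.613,-.18,.024]),('railup end',[.590+.062,-.2514-.02,.016]),('raillow end',[.528,-.2315,.016])]: print(n,proj(c,X).round(),proj(t,X).round())
# tray circle edge from upper part of wrist image: dark/light rows
g=cv2.cvtColor(c['color'],cv2.COLOR_RGB2GRAY)
for v in (170,190,210,230): print(v,g[v,180:460:8].tolist())
E
```

```text
25.65 [ 0.5987458  -0.22619885 -0.00681813] 72.03754193808075
tray c [202. 316.] [378. 234.]
railup end [387. 154.] [414. 218.]
raillow end [375. 430.] [400. 269.]
170 [139, 139, 141, 140, 141, 139, 142, 141, 142, 142, 141, 144, 141, 142, 141, 141, 143, 140, 143, 142, 139, 140, 140, 141, 140, 142, 139, 142, 141, 140, 141, 140, 140, 140, 140]
190 [141, 140, 142, 119, 137, 139, 144, 142, 142, 141, 142, 143, 142, 141, 141, 142, 141, 139, 141, 141, 140, 142, 140, 142, 140, 141, 143, 143, 140, 140, 142, 140, 141, 142, 141]
210 [60, 65, 63, 63, 64, 63, 67, 74, 73, 55, 58, 56, 136, 140, 143, 142, 143, 142, 141, 144, 142, 143, 141, 142, 140, 143, 141, 141, 140, 141, 141, 141, 141, 140, 140]
230 [67, 66, 67, 67, 66, 67, 66, 64, 68, 67, 69, 67, 73, 55, 55, 143, 142, 141, 142, 141, 142, 140, 143, 142, 142, 141, 141, 142, 141, 143, 142, 143, 140, 141, 140]
```

```bash
cat >> h.py <<'E'
from scipy.optimize import least_squares
def rimfit(c,u0,u1,v0,v1,thr=110,z=.024,R=.05):
    g=cv2.GaussianBlur(cv2.cvtColor(c['color'],cv2.COLOR_RGB2GRAY),(3,3),0); P=[]
    for u in range(u0,u1,4):
        k=np.nonzero(g[v0:v1,u]<thr)[0]
        if len(k) and k[0]>0: P.append(ray(c,(u,v0+k[0]-.5),z)[:2])
    P=np.array(P); f=lambda q:np.hypot(*(P-q[:2]).T)-R
    o=least_squares(f,P.mean(0)-[.03,0],loss='soft_l1',f_scale=.001); return o.x,np.abs(o.fun).max() if 0 else np.median(np.abs(f(o.x))),len(P)
E
python3 - <<'E'
from h import *
import pickle
c=pickle.load(open('w3.pkl','rb')); print(rimfit(c,110,300,150,300))
E
```

```text
(array([ 0.61327483, -0.18611071]), np.float64(0.0003170885857582441), 48)
```

>>> drive_tool([
  [[-0.2,-0.7,0],0],
  [[-0.4,-1.3,0],0],
  [[-0.5,-1.6,0],0],
  [[-0.6,-1.7,0],0],
  [[-0.6,-1.7,0],0],
  [[-0.5,-1.6,0],0],
  [[-0.5,-1.3,0],0],
  [[-0.3,-0.9,0],0],
  [[-0.2,-0.4,0],0],
  [[0,-0.2,0],0],
])

```text
time: 27.0
ee_pos: [0.56, -0.3398, -0.0068]
eef_rot: [0.988, -0.156, -0.0, -0.0]
ft_force: [-0.3, 2.4, 1.2]
width: 0.0052
grip_force: 19.5
```

```bash
python3 - <<'E'
from h import *
import pickle
c,s=wrist(); pickle.dump(c,open('w4.pkl','wb')); print(s['time'],s['ee_pos'],yaw(s),s['ft_force'],s['grip_force'])
cv2.imwrite('pics/w4.png',c['color'][:,:,::-1]); t=vision.camera('top'); pickle.dump(t,open('top5.pkl','wb'))
print(rimfit(c,110,300,175,300))
a=cv2.resize(c['color'][60:340,60:460],(520,364)); b=cv2.resize(t['color'][205:295,385:455],(283,364),interpolation=cv2.INTER_CUBIC)
cv2.imwrite('pics/c4.png',np.hstack([a,b])[:,:,::-1][:,:800])
E
```

```text
27.0 [ 0.56003066 -0.33983982 -0.00681599] 72.08854509188706 [-0.29016892  2.40130881  1.23616311] 19.51578849926591
(array([ 0.57455142, -0.29971825]), np.float64(0.00031495500545397626), 48)
```

View pics/c4.png

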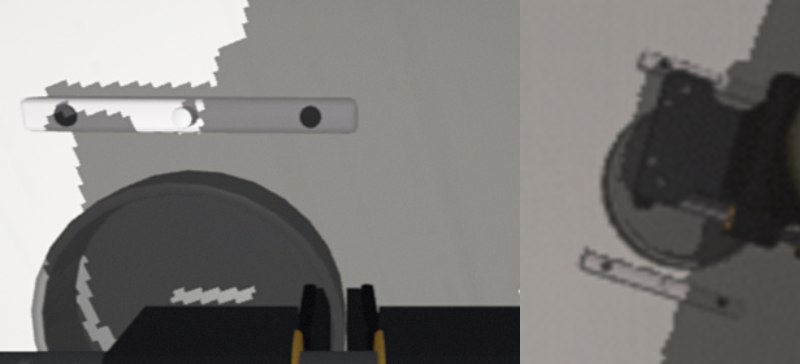

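The close view shows the round tray between the rails. Rail screws are at crop (66,115) and (311,116), and the tray's top is near x=190.

```bash
python3 - <<'E'
from h import *
import pickle
c=pickle.load(open('w4.pkl','rb')); f=lambda x,y:(60+x/1.3,60+y/1.3)
S=[ray(c,f(*p),.016)[:2] for p in [(66,115),(311,116)]]; 
d=S[0]-S[1]; a=d/np.linalg.norm(d); n=np.array([a[1],-a[0]]); m=(S[0]+S[1])/2
print('axis',np.degrees(np.arctan2(a[1],a[0])),np.linalg.norm(d),'s1 centre',m-n*.065, n)
t=rimfit(c,110,300,175,300)[0]
print('tray off along',(t-m)@a,'across',(t-m)@n+.065, 'pin',ray(c,f(184,116),.0235))
E
```

```text
axis 71.77947448322053 0.07273885032096127 s1 centre [ 0.57513042 -0.29827277] [ 0.9498601  -0.31267521]
tray off along -0.0015540429022839729 across -9.800466537578101e-05 pin [ 0.63702049 -0.3194926   0.0235    ]
```

The first edge in that fit is really the base of the outer wall, not the rim. I'll refit with the silhouette of both circles.

```bash
cat >> h.py <<'E'
def silfit(c,u0,u1,v0,v1,x0,thr=110,R=.05):
    g=cv2.GaussianBlur(cv2.cvtColor(c['color'],cv2.COLOR_RGB2GRAY),(3,3),0); P=[]
    for u in range(u0,u1,4):
        k=np.nonzero(g[v0:v1,u]<thr)[0]
        if len(k) and k[0]>0: P.append((u,v0+k[0]-.5))
    P=np.array(P); th=np.linspace(0,2*np.pi,181)[:-1]
    def f(q):
        pts=np.array([proj(c,[q[0]+R*np.cos(a),q[1]+R*np.sin(a),z]) for z in (0,.024) for a in th]).astype(np.float32)
        h=cv2.convexHull(pts); return [cv2.pointPolygonTest(h,(float(p[0]),float(p[1])),True) for p in P]
    o=least_squares(f,x0,loss='soft_l1',diff_step=1e-3); return o.x,np.median(np.abs(o.fun)),len(P)
E
python3 - <<'E'
from h import *
import pickle
c=pickle.load(open('w4.pkl','rb')); g=cv2.cvtColor(c['color'],cv2.COLOR_RGB2GRAY)
for u0,u1 in ((110,316),(150,316),(200,316)):
    t,e,n=silfit(c,u0,u1,172,300,[.575,-.298]); 
    m=np.array([0.57513042,-0.29827277]); nn=np.array([.94986,-.312675]); a=np.array([.312675,.94986])
    print(t,e,n,'along',(t-m)@a,'across',(t-m)@nn)
c=pickle.load(open('w3.pkl','rb')); print(silfit(c,110,300,150,300,[.613,-.183]))
E
```

```text
[ 0.57257506 -0.29342322] 0.3942602085297932 52 along 0.003807399541275102 across -0.003943568583969632
[ 0.57258085 -0.29339177] 0.32583200523624095 42 along 0.0038390813533839803 across -0.003947899171684219
[ 0.57241951 -0.29348584] 0.22295936711491862 29 along 0.003699281781857947 across -0.004071735599728195
(array([ 0.61133827, -0.17974144]), np.float64(0.35119463599785894), 48)
```

>>> drive_tool([
  [[0,0,0],0],
  [[0.06,-0.1,0],0],
  [[0.1,-0.2,0],0],
  [[0.1,-0.2,0],0],
  [[0,0,0],0],
  [[0,0,0],0],
  [[0,0,0],0],
  [[0,0,0],0],
  [[0,0,0],0],
  [[0,0,0],0],
])

```text
time: 28.35
ee_pos: [0.5626, -0.3454, -0.0068]
eef_rot: [0.988, -0.156, 0.0, 0.0]
ft_force: [0.0, -1.1, 0.5]
width: 0.0052
grip_force: 19.5
```

>>> drive_tool([
  [[0,0,0],0],
  [[0,0,0],0],
  [[0,0,0],0],
  [[0,0,0],0],
  [[0,0,0],0],
  [[0,0,1],0],
  [[0,0,2],0],
  [[0,0,3],0],
  [[0,0,3],0],
  [[0,0,3],0],
], hand=0)

```text
time: 29.6
ee_pos: [0.563, -0.3453, 0.1161]
eef_rot: [0.988, -0.156, 0.001, 0.0]
ft_force: [-0.3, -0.5, 0.2]
width: 0.0861
grip_force: 0.0
```

```bash
python3 - <<'E'
from h import *
import pickle
s=r.read_state()
c,s=wrist(); pickle.dump(c,open('w5.pkl','wb')); print(s['time'],s['ee_pos'],yaw(s))
cv2.imwrite('pics/c5.png',cv2.resize(c['color'][80:300,100:400],(800,587))[:,:,::-1])
print(proj(c,[.575,-.2985,.024]),proj(c,[.575+.0617,-.2985-.0203,.0235]),proj(c,[.575-.0617,-.2985+.0203,.0235]))
print([proj(c,[.575+.0617+q*.0112,-.2985-.0203+q*.0342,.016]).round(1).tolist() for q in (-1,1)])
E
```

```text
29.6 [ 0.56301805 -0.34527924  0.11609857] 72.06874685099646
[251.33530007 236.95021907] [247.08048056 143.1031976 ] [255.29112434 319.07325381]
[[301.7, 142.6], [196.3, 142.3]]
```

View pics/c5.png

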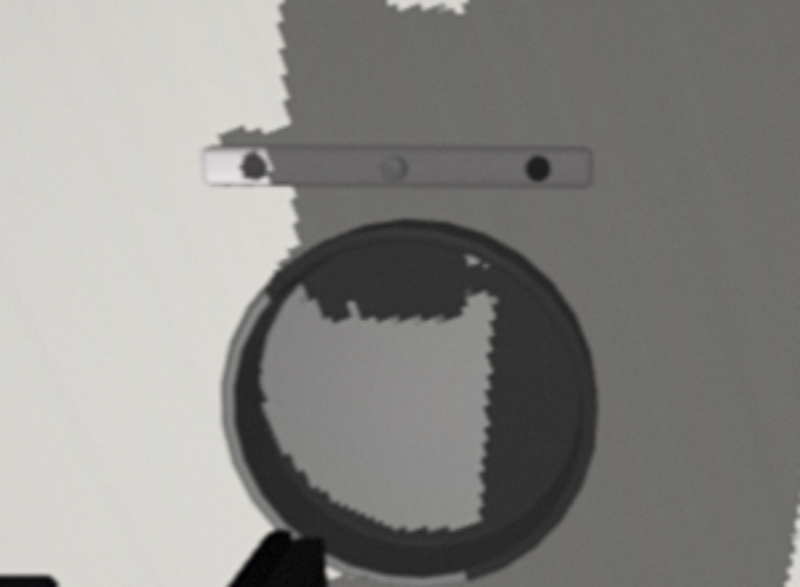

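The rail screws lie at full px (195,142) and (302,143), matching the predicted positions within 1 px, and the tray sits between the rails. I'll fit its centre numerically.

```bash
python3 - <<'E'
from h import *
import pickle
c=pickle.load(open('w5.pkl','rb'))
S=[ray(c,(100+x/2.6667,80+y/2.668),.016)[:2] for x,y in [(254,166),(538,168)]]
d=S[0]-S[1];a=d/np.linalg.norm(d);n=np.array([a[1],-a[0]]);m=(S[0]+S[1])/2-n*.065
pin=ray(c,(100+393/2.667,80+169/2.668),.0235)[:2]
print(m,np.degrees(np.arctan2(a[1],a[0])),'pin',pin-n*.065)
for u0,u1 in ((210,322),(215,300),(240,322)):
    t,e,k=silfit(c,u0,u1,152,240,[.575,-.2985],thr=85); print(t,e,k,'along',(t-m)@a,'across',(t-m)@n)
E
```

```text
[ 0.57503111 -0.29793799] 71.59337898855871 pin [ 0.57482289 -0.29839454]
[ 0.57528269 -0.29931427] 0.1638828616123879 28 along -0.001226432281026499 across 0.000673289654818042
[ 0.57534257 -0.29920706] 0.23377844520195334 22 along -0.0011057954018606304 across 0.0006962442067902916
[ 0.57520145 -0.29944552] 0.2193360979823038 21 along -0.0013766151743627806 across 0.000637640168576434
```

>>> drive_tool([
  [[0.5,1,0.5],0],
  [[1.2,3,0.5],3],
  [[1.5,4,0],3],
  [[1.5,4,0],3],
  [[1.5,4,0],3],
  [[1.5,4,0],3],
  [[1.5,4,0],3],
  [[1.5,3,0],0],
  [[0.8,1.6,0],0],
  [[0.2,0.5,0],0],
])

```text
time: 30.9
ee_pos: [0.6796, -0.052, 0.1228]
eef_rot: [1.0, 0.002, -0.0, -0.0]
ft_force: [-0.3, -0.1, 0.7]
width: 0.0873
grip_force: 0.0
```

```bash
cat >> h.py <<'E'
def boxfit(c,x0,u0,u1,v0,v1,thr=95):
    """fit tray pose (x,y,yaw deg) to the dark silhouette's edge points inside the window"""
    g=cv2.GaussianBlur(cv2.cvtColor(c['color'],cv2.COLOR_RGB2GRAY),(3,3),0)
    def hull(q):
        t=np.radians(q[2]);a=np.array([np.cos(t),np.sin(t)]);n=np.array([a[1],-a[0]])
        return cv2.convexHull(np.array([proj(c,[*(np.array(q[:2])+i*.056*a+j*.044*n),z]) for z in (0,.024) for i in (-1,1) for j in (-1,1)]).astype(np.float32))
    h0=hull(x0); P=[]
    m=(g<thr).astype(np.uint8); ed=cv2.Canny(m*255,50,150)
    for v,u in zip(*np.nonzero(ed)):
        if u0<=u<u1 and v0<=v<v1 and abs(cv2.pointPolygonTest(h0,(float(u),float(v)),True))<14: P.append((float(u),float(v)))
    P=P[::2]; f=lambda q:[cv2.pointPolygonTest(hull((q[0],q[1],q[2]*100)),p,True) for p in P]
    o=least_squares(f,[x0[0],x0[1],x0[2]/100],loss='cauchy',f_scale=1.0,diff_step=1e-3)
    q=o.x*[1,1,100]; return q.round(4),np.median(np.abs(f(o.x))).round(2),len(P)
E
python3 - <<'E'
from h import *
import pickle
c,s=wrist(); pickle.dump(c,open('w6.pkl','wb')); print(s['time'],s['ee_pos'],yaw(s))
for X in [(.724,.056),(.724,-.056),(.636,-.056),(.636,.056)]: print(proj(c,[*X,.024]).round())
g=cv2.cvtColor(c['color'],cv2.COLOR_RGB2GRAY)
for v in (120,160,200,240): print(v,g[v,100:420:8].tolist())
for th in (80,95): print(boxfit(c,(.68,0,90),0,640,0,270,th))
E
```

```text
30.9 [ 0.67962811 -0.05201766  0.12282745] 90.2384210346607
[163. 167.]
[325. 168.]
[325. 285.]
[176. 285.]
120 [211, 208, 209, 211, 210, 211, 213, 212, 211, 213, 211, 214, 213, 212, 213, 214, 215, 213, 112, 112, 113, 112, 112, 111, 110, 114, 111, 113, 111, 112, 112, 112, 110, 111, 112, 112, 110, 110, 112, 110]
160 [210, 211, 208, 212, 214, 212, 213, 212, 214, 213, 166, 106, 109, 112, 112, 110, 111, 109, 111, 110, 113, 110, 111, 110, 112, 113, 110, 111, 111, 113, 111, 112, 112, 112, 113, 114, 111, 111, 112, 112]
200 [209, 212, 212, 211, 214, 213, 211, 212, 215, 71, 38, 127, 126, 119, 124, 127, 121, 128, 130, 50, 112, 49, 50, 49, 53, 89, 131, 131, 52, 218, 216, 215, 214, 215, 217, 109, 111, 110, 110, 111]
240 [212, 210, 212, 212, 214, 212, 212, 215, 214, 137, 37, 50, 128, 129, 129, 126, 130, 126, 127, 135, 127, 130, 130, 126, 129, 105, 130, 130, 88, 218, 216, 215, 217, 216, 216, 217, 110, 110, 112, 111]
(array([ 6.7950e-01, -3.0000e-03,  8.9922e+01]), np.float64(0.54), 227)
(array([ 0.6797, -0.    , 90.3936]), np.float64(2.01), 283)
```

>>> drive_tool([
  [[0,-0.3,-3],0],
  [[0,0,-3],0],
  [[0,0,-2.6],0],
  [[0,0,-1.8],0],
  [[0,0,-1],0],
  [[0,0,-0.7],0],
  [[0,0,-0.5],0],
  [[0,0,-0.3],0],
  [[0,0,-0.1],0],
  [[0,0,0],0],
])

```text
time: 32.2
ee_pos: [0.6798, -0.0571, -0.0066]
eef_rot: [1.0, 0.001, 0.0, 0.0]
ft_force: [0.2, -0.7, 0.4]
width: 0.087
grip_force: 0.0
```

>>> drive_tool([
  [[0,0,0],0],
  [[0,0,0],0],
  [[0,0,0],0],
  [[0,0,0],0],
  [[0,0,0],0],
  [[0,0,0],0],
  [[0,0,0],0],
  [[0,0,0],0],
  [[0,0,0],0],
  [[0,0,0],0],
], hand=1)

```text
time: 33.45
ee_pos: [0.6797, -0.0568, -0.0068]
eef_rot: [1.0, 0.001, -0.0, -0.0]
ft_force: [0.3, 1.1, 0.7]
width: 0.0039
grip_force: 20.0
```

>>> drive_tool([
  [[0,0.6,0],0],
  [[-0.1,1.4,0],0],
  [[-0.1,1.8,0],0],
  [[-0.1,1.9,0],0],
  [[-0.1,1.9,0],0],
  [[-0.1,1.9,0],0],
  [[0,1.5,0],0],
  [[0,1.2,0],0],
  [[-0.3,1.1,0],0],
  [[-0.6,1,0],0],
])

```text
time: 34.7
ee_pos: [0.6656, 0.0863, -0.0068]
eef_rot: [1.0, 0.0, 0.0, 0.0]
ft_force: [1.2, -0.3, 0.1]
width: 0.0035
grip_force: 20.0
```

>>> drive_tool([
  [[-1,0.9,0],0],
  [[-1.4,0.7,0],0.1],
  [[-1.6,0.4,0],0.2],
  [[-1.6,0.2,0],0.2],
  [[-1.6,0,0],0.2],
  [[-1.5,0,0],0.2],
  [[-1,0,0],0],
  [[-0.5,0,0],0],
  [[-0.2,0,0],0],
  [[0,0,0],0],
])

```text
time: 35.95
ee_pos: [0.5617, 0.1079, -0.0069]
eef_rot: [1.0, 0.008, -0.0, 0.0]
ft_force: [-0.5, 0.0, -0.7]
width: 0.0038
grip_force: 20.0
```

```bash
python3 - <<'E'
from h import *
import pickle
c,s=wrist(); pickle.dump(c,open('w7.pkl','wb')); print(s['time'],s['ee_pos'],yaw(s),s['grip_force'])
p=np.array(s['ee_pos']); x0=(p[0],p[1]+.054,yaw(s))
for th in (80,95): print(boxfit(c,x0,0,300,100,275,th))
g=cv2.cvtColor(c['color'],cv2.COLOR_RGB2GRAY)
for X in [(.606,.056+.16),(.606,-.056+.16),(.518,.16+.056)]: print([proj(c,[*X,z]).round().tolist() for z in (0,.024)])
E
```

```text
35.95 [ 0.56173435  0.10786532 -0.00685903] 90.95971814171045 19.999904930591583
(array([ 0.56  ,  0.158 , 90.8415]), np.float64(0.07), 190)
(array([ 0.5605,  0.1584, 90.7859]), np.float64(0.13), 173)
[[74.0, 194.0], [37.0, 205.0]]
[[329.0, 197.0], [331.0, 209.0]]
[[102.0, 367.0], [74.0, 400.0]]
```

>>> drive_tool([
  [[0,0.6,0],0],
  [[0,1.3,0],0],
  [[0.1,1.8,0],0],
  [[0,2,0],0],
  [[0,2,0],0],
  [[0,2,0],0],
  [[0,1.7,0],0],
  [[0,1.2,0],0],
  [[0,0.6,0],0],
  [[0,0.2,0],0],
])

```text
time: 37.25
ee_pos: [0.5627, 0.2417, -0.0069]
eef_rot: [1.0, 0.008, 0.0, 0.0]
ft_force: [0.1, -1.7, 0.2]
width: 0.0038
grip_force: 20.0
```

```bash
python3 - <<'E'
from h import *
import pickle
c,s=wrist(); pickle.dump(c,open('w8.pkl','wb')); print(s['time'],s['ee_pos'],yaw(s),s['grip_force'],s['ft_force'])
p=np.array(s['ee_pos']); x0=(p[0],p[1]+.054,yaw(s))
for th in (70,80,95): print(boxfit(c,x0,0,300,100,275,th))
# rail 2 upper screws: darkest blobs near predicted places
g=cv2.GaussianBlur(cv2.cvtColor(c['color'],cv2.COLOR_RGB2GRAY),(3,3),0)
S=[]
for X in [(.6274,.3332),(.6274,.2612)]:
    u,v=proj(c,[*X,.016]).round().astype(int); w=g[v-14:v+15,u-18:u+19].astype(float)
    k=np.clip(90-w,0,None); yy,xx=np.mgrid[v-14:v+15,u-18:u+19]
    q=((xx*k).sum()/k.sum(),(yy*k).sum()/k.sum()); S.append(ray(c,q,.016)[:2]); print((u,v),q,k.max(),(k>0).sum(),S[-1])
d=S[0]-S[1];a=d/np.linalg.norm(d);n=np.array([a[1],-a[0]]);print('s2',sum(S)/2-n*.065,np.degrees(np.arctan2(a[1],a[0])),np.linalg.norm(d))
for v in range(150,215,6): print(v,g[v,90:310:10].tolist())
E
```

```text
37.25 [ 0.56274628  0.24174268 -0.00685202] 90.95654029654625 20.00034749507904 [ 0.14874528 -1.72806933  0.16288561]
(array([ 0.5607,  0.2916, 90.9743]), np.float64(0.25), 188)
(array([ 0.5611,  0.2919, 90.8438]), np.float64(0.05), 190)
(array([ 0.5611,  0.2922, 90.9553]), np.float64(0.19), 174)
(np.int64(85), np.int64(150)) (np.float64(82.61900958466454), np.float64(150.93530351437698)) 24.0 181 [0.62688918 0.33406235]
(np.int64(271), np.int64(153)) (np.float64(268.7507283533388), np.float64(150.42535834984267)) 49.0 220 [0.62818123 0.26212518]
s2 [0.56254569 0.2969265 ] 91.02897176525359 0.07194877542428178
150 [104, 240, 240, 241, 241, 242, 243, 241, 245, 92, 244, 245, 246, 246, 246, 247, 248, 104, 44, 138, 137, 136]
156 [233, 243, 244, 245, 166, 140, 224, 247, 249, 180, 247, 248, 248, 248, 249, 248, 250, 133, 41, 134, 134, 133]
162 [217, 216, 213, 195, 141, 133, 116, 117, 116, 117, 194, 188, 196, 211, 221, 222, 222, 121, 122, 120, 120, 120]
168 [241, 241, 242, 242, 242, 237, 140, 139, 139, 140, 140, 140, 141, 210, 185, 185, 185, 141, 142, 141, 141, 141]
174 [241, 241, 242, 242, 242, 244, 140, 140, 140, 140, 141, 140, 141, 141, 140, 141, 142, 142, 142, 142, 142, 141]
180 [241, 242, 242, 242, 242, 244, 140, 140, 140, 140, 141, 141, 140, 142, 141, 141, 141, 141, 142, 142, 142, 141]
186 [143, 144, 145, 141, 137, 137, 140, 140, 140, 141, 141, 141, 140, 141, 141, 141, 142, 142, 141, 141, 141, 140]
192 [138, 138, 138, 139, 139, 140, 140, 140, 140, 141, 141, 141, 141, 141, 141, 142, 141, 141, 142, 142, 141, 140]
198 [138, 138, 139, 140, 140, 141, 141, 141, 141, 141, 141, 142, 142, 142, 141, 142, 142, 143, 142, 141, 143, 141]
204 [55, 54, 54, 55, 55, 56, 55, 56, 56, 56, 56, 56, 56, 56, 56, 56, 56, 56, 57, 56, 57, 56]
210 [65, 65, 58, 57, 58, 58, 58, 59, 58, 58, 58, 58, 58, 59, 59, 59, 59, 60, 60, 60, 60, 60]
```

>>> drive_tool([
  [[0,0,0],0],
  [[0.05,0.05,0],0],
  [[0.05,0.05,0],0],
  [[0,0,0],0],
  [[0,0,0],0],
  [[0,0,0],0],
  [[0,0,0],0],
  [[0,0,0],0],
  [[0,0,0],0],
  [[0,0,0],0],
])

```text
time: 38.55
ee_pos: [0.5637, 0.2429, -0.0068]
eef_rot: [1.0, 0.008, 0.0, 0.0]
ft_force: [0.3, -0.6, -1.2]
width: 0.0036
grip_force: 20.0
```

>>> drive_tool([
  [[0,0,0],0],
  [[0,0,0],0],
  [[0,0,0],0],
  [[0,0,0],0],
  [[0,0,0],0],
  [[0,0,1],0],
  [[0,0,2],0],
  [[0,0,3],0],
  [[0,0,3],0],
  [[0,0,3],0],
], hand=0)

```text
time: 39.8
ee_pos: [0.5639, 0.2431, 0.116]
eef_rot: [1.0, 0.009, 0.001, -0.0]
ft_force: [0.6, 0.6, 0.7]
width: 0.0861
grip_force: 0.0
```

>>> drive_tool([
  [[-1,0.5,2],0],
  [[-1,1,2],0],
  [[-1,1,2],0],
  [[-1,1,2],0],
  [[-0.5,1,1],0],
  [[0,0.5,0],0],
  [[0,0,0],0],
  [[0,0,0],0],
  [[0,0,0],0],
  [[0,0,0],0],
])

```text
time: 41.05
ee_pos: [0.5188, 0.2925, 0.203]
eef_rot: [1.0, 0.008, -0.0, 0.0]
ft_force: [0.5, 0.5, 0.6]
width: 0.0866
grip_force: 0.0
```

```bash
python3 - <<'E'
from h import *
import pickle
c,s=wrist('w9.png'); pickle.dump(c,open('w9.pkl','wb')); print(s['time'],s['ee_pos'],yaw(s))
for X in [(.606,.353),(.606,.241),(.518,.241),(.518,.353)]: print([proj(c,[*X,z]).round().tolist() for z in (0,.024)])
for th in (70,80,95): print(boxfit(c,(.562,.2965,91),0,640,0,300,th))
g=cv2.GaussianBlur(cv2.cvtColor(c['color'],cv2.COLOR_RGB2GRAY),(3,3),0)
S=[]
for X in [(.6274,.3332),(.6274,.2612)]:
    u,v=proj(c,[*X,.016]).round().astype(int); w=g[v-7:v+8,u-9:u+10].astype(float)
    k=np.clip(90-w,0,None); yy,xx=np.mgrid[v-7:v+8,u-9:u+10]
    q=((xx*k).sum()/k.sum(),(yy*k).sum()/k.sum()); S.append(ray(c,q,.016)[:2]); print((u,v),q,k.max(),(k>0).sum(),S[-1])
d=S[0]-S[1];a=d/np.linalg.norm(d);n=np.array([a[1],-a[0]]);print('s2',sum(S)/2-n*.065,np.degrees(np.arctan2(a[1],a[0])),np.linalg.norm(d))
u,v=proj(c,[.562,.2965,.024]).round().astype(int); print(u,v)
for dv in (-20,0,20): print(g[v+dv,u-90:u+91:3].tolist())
E
```

```text
41.05 [0.51877052 0.29253156 0.20298463] 90.93707760176393
[[254.0, 106.0], [250.0, 105.0]]
[[377.0, 108.0], [381.0, 107.0]]
[[372.0, 202.0], [376.0, 208.0]]
[[257.0, 201.0], [253.0, 206.0]]
(array([ 0.5663,  0.2937, 90.7091]), np.float64(3.74), 374)
(array([ 0.5637,  0.2945, 90.8608]), np.float64(5.52), 422)
(array([ 0.5647,  0.2954, 90.757 ]), np.float64(3.95), 329)
(np.int64(274), np.int64(79)) (np.float64(273.831429876656), np.float64(80.06829602558246)) 66.0 239 [0.62666402 0.33317913]
(np.int64(358), np.int64(80)) (np.float64(357.6676905356114), np.float64(80.51775772701095)) 66.0 285 [0.62738156 0.26134242]
s2 [0.56202604 0.29661156] 90.57227880536645 0.07184028974273833
316 158
[196, 195, 197, 197, 196, 198, 197, 197, 193, 99, 54, 34, 56, 108, 108, 78, 41, 42, 41, 42, 42, 42, 42, 43, 42, 42, 42, 42, 42, 42, 42, 42, 42, 42, 42, 42, 41, 42, 42, 42, 43, 42, 42, 42, 43, 41, 42, 42, 42, 36, 35, 48, 88, 89, 88, 88, 88, 88, 87, 88, 88]
[199, 199, 199, 200, 199, 199, 199, 200, 200, 128, 69, 31, 56, 111, 110, 103, 43, 41, 41, 41, 41, 41, 42, 42, 41, 41, 42, 42, 42, 42, 42, 41, 60, 61, 61, 61, 56, 53, 61, 61, 61, 60, 60, 59, 61, 60, 59, 60, 74, 42, 39, 91, 204, 203, 202, 203, 204, 204, 204, 204, 204]
[201, 200, 200, 201, 201, 201, 202, 202, 202, 166, 83, 35, 39, 108, 114, 113, 114, 112, 110, 112, 112, 111, 110, 111, 92, 109, 108, 108, 107, 107, 102, 99, 105, 105, 105, 104, 105, 86, 103, 102, 101, 102, 102, 88, 100, 101, 101, 100, 95, 45, 92, 154, 205, 204, 203, 203, 202, 203, 202, 202, 201]
```

```bash
python3 - <<'E'
from h import *
import pickle
c=pickle.load(open('w9.pkl','rb')); g=cv2.cvtColor(c['color'],cv2.COLOR_RGB2GRAY)
for u in (268,285,300,320,345,360): print(u,'T',g[96:116,u].tolist(),'B',g[196:216,u].tolist())
# side edges: subpixel crossing, left & right, line-fit
for nm,a,b in (('L',244,266),('R',370,388)):
    P=[]
    for v in range(118,200,3):
        w=g[v,a:b].astype(float); w=w if nm=='L' else w[::-1]; t=(w[0]+w.min())/2
        k=np.nonzero(w<t)[0][0]; x=k-1+(w[k-1]-t)/(w[k-1]-w[k]); P.append((a+x if nm=='L' else b-1-x,v))
    Q=np.array([ray(c,p,.024)[:2] for p in P]); f=np.polyfit(Q[:,0],Q[:,1],1); e=np.abs(Q[:,1]-np.polyval(f,Q[:,0])); k=e<.0015
    f=np.polyfit(Q[k,0],Q[k,1],1); print(nm,'yaw',90+np.degrees(np.arctan(f[0])),'y at x=.562',np.polyval(f,.562),k.sum(),len(P))
t=vision.camera('top'); pickle.dump(t,open('top6.pkl','wb'))
E
```

```text
268 T [195, 197, 199, 199, 183, 116, 83, 89, 84, 64, 43, 43, 39, 35, 57, 95, 103, 100, 104, 101] B [41, 39, 37, 33, 35, 33, 48, 74, 89, 98, 144, 197, 208, 205, 207, 205, 205, 208, 202, 173]
285 T [86, 87, 89, 87, 89, 87, 87, 89, 84, 65, 43, 41, 39, 34, 36, 41, 42, 45, 42, 42] B [39, 40, 42, 36, 34, 34, 47, 75, 92, 96, 143, 199, 209, 204, 206, 205, 206, 209, 199, 123]
300 T [89, 86, 88, 87, 88, 85, 89, 87, 85, 65, 43, 41, 40, 33, 33, 41, 42, 44, 42, 43] B [37, 40, 35, 31, 32, 33, 44, 74, 91, 96, 141, 200, 208, 207, 203, 205, 208, 210, 198, 125]
320 T [88, 88, 88, 90, 87, 88, 86, 90, 84, 61, 44, 44, 40, 34, 36, 42, 44, 45, 42, 43] B [41, 39, 36, 33, 33, 30, 49, 75, 92, 98, 142, 200, 209, 207, 207, 207, 209, 199, 122, 83]
345 T [86, 88, 89, 91, 87, 87, 88, 89, 84, 62, 44, 43, 38, 36, 36, 41, 44, 42, 41, 41] B [41, 39, 37, 33, 31, 35, 46, 76, 91, 93, 141, 198, 208, 204, 207, 206, 209, 199, 123, 84]
360 T [86, 87, 87, 87, 88, 87, 88, 87, 85, 65, 45, 40, 40, 34, 35, 39, 44, 43, 42, 44] B [40, 40, 36, 33, 33, 31, 49, 75, 89, 92, 146, 199, 208, 208, 205, 211, 196, 124, 85, 89]
L yaw 90.84694059180764 y at x=.562 0.3516259652548118 28 28
R yaw 90.69033950753807 y at x=.562 0.24050139236604617 27 28
```

```bash
python3 - <<'E'
from h import *
import pickle
A=pickle.load(open('top1.pkl','rb'))['color'];B=pickle.load(open('top6.pkl','rb'))['color']
for n,(x,y) in dict(gauge=(297,246),tin=(260,338),label=(362,342),glue=(299,168),tape=(230,165),sd=(400,174),orange=(460,321)).items():
    r_=28; a=A[y-r_:y+r_,x-r_:x+r_]; b=B[y-r_:y+r_,x-r_:x+r_]
    ga,gb=[cv2.cvtColor(k,cv2.COLOR_RGB2GRAY) for k in (a,b)]
    m=cv2.matchTemplate(gb,ga[6:-6,6:-6],cv2.TM_CCOEFF_NORMED); _,v,_,l=cv2.minMaxLoc(m); print(n,round(v,2),l[0]-6,l[1]-6)
s=r.read_state(); print(s['time'],s['width'],s['ee_pos'])
E
```

```text
gauge 0.78 0 0
tin 1.0 0 0
label 0.22 0 0
glue 0.99 0 0
tape 1.0 0 0
sd 1.0 0 0
orange 1.0 0 0
41.15 0.08658140894970362 [0.5187093  0.29269969 0.20307995]
```

```bash
python3 - <<'E'
from h import *
import pickle
A=pickle.load(open('side1.pkl','rb'))['color'];B=vision.camera('side')['color']
for n,(x,y) in dict(label=(420,267),gauge=(306,267),tin=(371,315)).items():
    ga,gb=[cv2.cvtColor(k[y-20:y+20,x-22:x+22],cv2.COLOR_RGB2GRAY) for k in (A,B)]
    m=cv2.matchTemplate(gb,ga[5:-5,5:-5],cv2.TM_CCOEFF_NORMED); _,v,_,l=cv2.minMaxLoc(m); print(n,round(v,2),l[0]-5,l[1]-5)
for f in ('top3','top5','top6'):
    gb=cv2.cvtColor(pickle.load(open(f+'.pkl','rb'))['color'],cv2.COLOR_RGB2GRAY)[314:370,334:390]; ga=cv2.cvtColor(pickle.load(open('top1.pkl','rb'))['color'],cv2.COLOR_RGB2GRAY)[320:364,340:384]
    _,v,_,l=cv2.minMaxLoc(cv2.matchTemplate(gb,ga,cv2.TM_CCOEFF_NORMED)); print(f,round(v,2),l,gb[28,::4].tolist())
E
```

```text
label 0.45 1 -1
gauge 0.92 0 0
tin 0.99 0 0
top3 0.18 (6, 6) [86, 87, 87, 88, 87, 89, 88, 88, 57, 90, 89, 88, 109, 159]
top5 0.73 (6, 6) [163, 161, 163, 163, 152, 159, 154, 161, 85, 160, 152, 158, 155, 85]
top6 0.22 (6, 6) [87, 87, 87, 86, 86, 89, 88, 85, 61, 96, 152, 157, 156, 157]
```

The label roll's dark hole is at the same pixel as before, so it has only fallen into shadow. All the bystanders are in place, so I'm handing in.

```bash
python3 -c "
from bench import r
print(r.close_job())"
```

```text
the job is handed in; nothing more can be done
None
```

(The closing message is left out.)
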